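# Set the jacks to the bottle's neck width

## Task

Pick up the glassblower's jacks (the long sprung steel tongs with a round bow) and bring their two tips just above the full-size drawing of the narrow-necked bottle, clear of the sheet by no more than a finger's breadth. Squeeze the jacks until the tips stand over the two heavy marks on the neck, one tip on each side, so that the gap between the tips equals the marked neck width of 30 mm, and hold that gap steady. Finish while still holding the jacks there in the air, touching neither the drawing nor the bench, and leave the other tools where they lie.

Things in the scene. Friction and masses are not known exactly. Their poses are not given: they have to be found in the camera images.
- jacks: Glassblower's jacks of bare steel, lying on the bench: a U-shaped bow at the rear and two straight arms that spread slightly forward and end in two dark blades; 270 mm long over all, 220 g. Origin on the centre line midway along, near the centre of mass, level with the underside; x points along the jacks to the tips, y to the left, z up. Rearmost point at x = -137 mm.
- jacks_grip (a point): The place to grip: on the centre line midway between the arms, 12 mm above the origin. Here the arms are upright strips 3 mm thick and 24 mm tall (12 mm up and down from here), 59 mm apart over their outer faces at rest and 44 mm (and parallel) at 30 mm tip gap. 1 mm of squeeze here closes the tips by 2.2 mm. The spring pushes each arm out with 4 N at rest, 11 N at 30 mm gap; gripped only by the top edge they tip.
- jacks_bow (a point): Centre of the U-shaped bow spring, 115 mm behind the grip and as high; the arms spring from the bow here, 20.5 mm to either side (41 mm apart between centres).
- tip_left (a point): Tip of the left (+y) blade: the lower edge of its inner face, 135 mm ahead of the grip and 7 mm above the level of the jacks' underside. The gap between the inner faces of the tips is 62 mm at rest.
- tip_right (a point): Tip of the right (-y) blade, the mirror image of tip_left.
- jacks_left (a joint): Angle (rad) by which the left arm is squeezed in about its end of the bow, 115 mm behind the grip: 0 at rest, 0.12 at most. The right arm always turns as much the other way. Tip gap in mm = 62 - 500 x this value, so 0.064 gives 30 mm.
- bottle_drawing: Plywood board 220 x 140 x 8 mm, fixed flat on the bench, with a white sheet bearing the full-size outline of a bottle with a long straight narrow neck (30 mm wide) and a 74 mm wide body. Origin at the centre of the underside; the bottle's mouth points to the board's -x (roughly to the robot) and its base to +x. The sheet is 8 mm above the bench. The straight neck runs from x = -82 to -26 mm.
- mark_left (a point): On the sheet, where the heavy mark on the +y side meets the neck outline: x = -55 mm, y = +15 mm on the board. The mark is a bar 3.5 mm wide that runs 20 mm outward from here; its inner end is where the inner face of a tip belongs.
- mark_right (a point): The same on the -y side of the neck, x = -55 mm, y = -15 mm on the board.
- vase_drawing: A like board, 220 x 140 x 8 mm, with the outline of a round vase with a wide waist (55 mm) and flared lip, and marks on that waist. Not the one wanted. The two boards may swap places from one start to the next.
- tweezers: Plain steel tweezers, 200 mm long, 22 mm wide, 11 mm tall, lying on the bench. To be left alone. Origin at the centre of the underside.
- shears: Diamond shears with red ring handles, about 200 x 90 x 13 mm, lying on the bench. To be left alone. Origin near the pivot, at bench level.
- block: Round cherrywood block (cup of 88 mm diameter, 42 mm tall) with a handle 175 mm long. To be left alone. Origin under the cup's centre.
- paddle: Wooden paddle, about 300 x 85 x 14 mm. To be left alone. Origin near its middle, on the underside.
- wax: Cake of beeswax, 60 mm across, 24 mm tall. To be left alone. Origin at the centre of the underside.
- tin: Open tin, 84 mm across, 85 mm tall. To be left alone. Origin at the centre of the underside.

How it is judged:
On the way:
1. the jacks have been picked up off the bench by the gripper (height (world z) of jacks above 0.01 m and contact force between the fingers and jacks above 0.5 N), for 0.2 s.
At the end, for the whole second after the job is handed in: The gripper holds the jacks in the air, still, touching neither drawing nor bench; the tips' lower edges are above the sheet by at most 25 mm; the gap between the tips is 30 mm within 3 mm and not changing; each tip is within 8 mm (seen from above) of its own neck mark on the bottle drawing (distance between tip_left and tip_right between 0.027 and 0.033 m and ((horizontal distance between tip_left and mark_left below 0.008 m and horizontal distance between tip_right and mark_right below 0.008 m) or (horizontal distance between tip_left and mark_right below 0.008 m and horizontal distance between tip_right and mark_left below 0.008 m)) and height (world z) of tip_left between 0.0095 and 0.033 m and height (world z) of tip_right between 0.0095 and 0.033 m and height (world z) of jacks above 0.005 m and contact force between the fingers and jacks above 1 N and contact force between jacks and bottle_drawing below 0.05 N and contact force between jacks and vase_drawing below 0.05 N and contact force between jacks and table below 0.05 N and velocity of joint jacks_left between -0.03 and 0.03 rad/s and linear speed of jacks below 0.02 m/s); the arm keeps its last pose, push and grip.
It fails at once if another tool on the bench was shifted by more than 30 mm (distance of any of tweezers, shears, block, paddle, wax, tin from where it was at the start of the episode above 0.03 m).
It also fails if it takes over 40 s, if anything falls off the work surface, if the arm or the gripper's body presses on something with over 40 N, if the wrist force passes 120 N, or if a joint passes its speed limit or range.

## Robot

A 6-joint arm with a two-finger parallel gripper is mounted at the origin on the work surface. World frame = base frame: x ahead of the robot, y to its left, z up, the work surface at z = 0. Lengths are in m, angles in rad, forces in N, time in s.
With the tool pointing down it reaches from about 0.25 to 0.775 m from the base axis. Payload 4 kg.
Tool frame: the origin (TCP) lies midway between the tips of the shut fingers; the grasp point (between the pads) lies grip_point_offset behind it (grip_point_offset is the distance from the TCP to the grasp point, in m); z points along the fingers, y is the line along which they close (so a half turn about z gives the same grasp; the last joint's range is limited). The gripper opens to 94 mm and grips with 3 to 60 N. Pads are 16 mm wide; open, the fingers measure 119 mm over their backs; the gripper's body (75 mm by 177 mm) begins 78 mm behind the grasp point.
Start: joints at [1.168, 0.087, 1.371, -0, 1.684, -0.103], TCP at [0.162, 0.525, 0.206] pointing down, gripper open.
Joint ranges: [-3.1, 3.1], [-0.76, 2.03], [0.27, 2.55], [-1.08, 4.22], [0.17, 2.65], [-2.57, 2.57]. Speed limits (rad/s): [2.79, 2.79, 3.14, 3.14, 3.14, 3.14].

## Interface

Orientations are given as [roll, pitch, yaw] about the fixed x, y, z axes, in that order (R = Rz(yaw) Ry(pitch) Rx(roll)).
In Python, from bench import * gives the robot as it stands. The module is installed in compiled form; this text tells all that it offers.
- The arm moves only by the tool apply_moves, never from a script. Its argument "commands" is a list of rows, each a list of 7 numbers: the turn, a rotation vector about the world's x, y, z in rad, then the shift along the world's x, y, z in m, then the opening in per cent of the stroke, from 0 (shut) to 100 (fully open). In form: [[ax, ay, az, x, y, z, jaw], ...]. A call has exactly 5 rows; each row is the pose to reach, as a shift and turn from the pose commanded when the call began; what a row does not reach only later rows make up. A row lasts 1/10 s, in which the tool goes at most 50 mm and 8.59 degrees, less where a joint would pass 70% of its speed; a pose out of reach is approached as far as the arm can. A call with a gripper value outside its range is refused whole. The fingers move at their own pace and stop on an object; the grip force is fixed at half the most. Time passes only in rows, so rows that repeat a pose let the fingers close, or fill a call up. It gives the time, the measured TCP pose, the force, the opening and the grip force at its end, in the units of the state.
- get_obs(): the state, without advancing time (a new reading comes with each control period).
- snapshot(name): name is "scene" or "top" or "wrist"; returns a dict with "pixels" (400x640x3 uint8, red, green, blue), "vertical_fov" (degrees; the focal length in pixels is half the picture's height over the tangent of half this angle, whatever the lens; pixels are square), "cx", "cy" (the principal point, pixels), "rvec" (rotation vector, rad) and "tvec" (3), from world to camera coordinates, as OpenCV has them. Camera axes: x right, y down, z forward; pixel columns grow to the right and rows downward; lengths in m; the calibration is good to about 2 mm. A picture is of the moment at which its call begins. There is no depth.
- close_job(): hands the job in; it is judged then, once.
Trained networks look in the newest picture that a camera, given by its name, has taken for a name from the list of things; names that differ only in an ending like _2 or _b are one class to them, and where a whole thing is asked for, a point or a joint stands for the part that bears it (a point fixed in the world has none). Each returns a list of dicts, best first, with "score" (0 to 1); they miss things now and then, are a little off and sometimes report something else, mostly with a low value. They report only what shows in the picture. A call takes as long as a camera call.
- masks_of(camera, query): "mask" (400x640 bool, what is visible of it) and "extent" ([left, top, right, bottom] in pixels, round what is visible of it).
- place_of(camera, query): "pixel" ([column, row] in pixels: a listed point, or the origin of a listed thing).
The state is a dict: "time": time; "joint_positions": joint angles; "qvel": joint speeds; "joint_torque": joint torques, N m; "tool_pos": TCP position; "ee_rot": TCP orientation; "wrist_force": force on the tool from outside, world axes, zero at the start; "wrist_torque": the same for the moment, N m; "width": finger opening in m; "finger_force": force on a finger pad.
Only numpy, scipy, OpenCV 4.12 (cv2) and the standard library are available. Lean on these libraries where they do the work, as an engineer would, in place of code of your own. Each camera call takes 0.05 s, during which the arm holds its last target. There are 200 camera calls.

## Working session

There is one attempt and no reset: what is moved stays moved. The work goes in short steps, Python scripts to look and compute and a tool call to move; the robot and the scene stay as the last step left them, time stands still between calls to the robot, and variables do not carry over. Pictures are saved under pics/ and viewed, at most 10 in all, crops included, and the job is handed in when it is done.

Besides the shell and the picture viewer there is one more tool, called after ">>>" as name(argument=value, ...), one argument or row to a line, values as JSON. apply_moves: Moves the arm, as the interface text tells. Its arguments: {"type":"object","properties":{"commands":{"type":"array"}},"required":["commands"]}

```bash
mkdir -p pics
cat > h.py <<'E'
from bench import *
import numpy as np, cv2
def cam(s):
    R=cv2.Rodrigues(np.array(s["rvec"],float))[0]; t=np.array(s["tvec"],float).ravel()
    f=200/np.tan(np.radians(s["vertical_fov"])/2); return R,t,f,s["cx"],s["cy"]
def onplane(s,px,z):
    R,t,f,cx,cy=cam(s); C=-R.T@t
    d=R.T@np.array([(px[0]-cx)/f,(px[1]-cy)/f,1]); return (C+d*(z-C[2])/d[2])
def proj(s,P):
    R,t,f,cx,cy=cam(s); p=R@np.array(P)+t; return [cx+f*p[0]/p[2],cy+f*p[1]/p[2]]
def save(s,n): cv2.imwrite(f"pics/{n}.png",cv2.cvtColor(np.asarray(s["pixels"]),cv2.COLOR_RGB2BGR))
E
python3 - <<'E'
from h import *
o=get_obs(); print({k:np.round(v,3) for k,v in o.items()})
try: print(grip_point_offset)
except Exception as e: print(e)
H={"jacks":0,"jacks_grip":.012,"jacks_bow":.012,"tip_left":.007,"tip_right":.007,"mark_left":.008,"mark_right":.008,"bottle_drawing":0,"vase_drawing":0,"tin":0,"wax":0,"block":0,"tweezers":0,"shears":0,"paddle":0}
for c in ["top","scene"]:
    s=snapshot(c); save(s,c+"0"); R,t,f,_,_=cam(s); print(c,np.round(-R.T@t,3),f)
    for q,z in H.items():
        for r in place_of(c,q)[:2]: print(q,round(r["score"],2),np.round(r["pixel"],1),np.round(onplane(s,r["pixel"],z)[:2],4))
E
```

```text
{'time': np.float64(0.0), 'joint_positions': array([ 1.168,  0.088,  1.372, -0.   ,  1.684, -0.103]), 'qvel': array([ 0.002,  0.   ,  0.001, -0.002,  0.001,  0.   ]), 'joint_torque': array([-2.0000e-03, -3.4017e+01, -3.0243e+01,  7.2000e-02,  3.3000e-02,
       -0.0000e+00]), 'tool_pos': array([0.162, 0.525, 0.204]), 'ee_rot': array([-3.139, -0.   ,  2.842]), 'wrist_force': array([ 0.174,  0.309, -0.351]), 'wrist_torque': array([-0.004,  0.005,  0.058]), 'finger_force': np.float64(0.0), 'width': np.float64(0.094)}
0.0188
top [ 0.403 -0.029  1.215] 378.1774140876037
jacks 0.98 [414.7 230.7] [ 0.4749 -0.3135]
jacks 0.42 [393.2 147. ] [ 0.7515 -0.2538]
jacks_grip 0.51 [402.8 262.2] [ 0.3761 -0.2695]
jacks_bow 0.57 [402.3 261. ] [ 0.3798 -0.2681]
tip_left 0.63 [422.2 187.1] [ 0.6151 -0.3417]
tip_left 0.63 [492. 221.] [ 0.5041 -0.5584]
tip_right 0.71 [440.6 193.2] [ 0.5947 -0.4   ]
mark_left 0.86 [202.3 194.5] [0.5951 0.3708]
mark_right 0.65 [213.1 197.3] [0.5857 0.3353]
bottle_drawing 0.79 [211.5 178. ] [0.6511 0.3454]
bottle_drawing 0.42 [493.8 221.1] [ 0.5044 -0.5671]
vase_drawing 0.56
[... 796 characters left out ...]
.42 [245.6 165.6] [ 0.6225 -0.3357]
mark_left 0.93 [410.7 275.1] [0.5898 0.3622]
mark_left 0.21 [278.5 143. ] [ 0.4595 -0.329 ]
mark_right 0.69 [400.  269.5] [0.5956 0.3287]
mark_right 0.27 [392.  287.3] [0.6573 0.3434]
bottle_drawing 0.82 [392.6 286.9] [0.6515 0.3428]
bottle_drawing 0.64 [277.5 145.3] [ 0.4657 -0.3293]
vase_drawing 0.9 [316.6 235.7] [0.6693 0.0618]
tin 0.77 [471.2 298.3] [0.5325 0.5275]
tin 0.32 [401.9 266.4] [0.5791 0.3258]
wax 0.63 [269.7 222. ] [ 0.7328 -0.0893]
wax 0.19 [304.4 139.1] [ 0.3714 -0.2742]
block 0.66 [492.9 266.4] [0.3993 0.5279]
block 0.47 [411.5 278.2] [0.5924 0.3684]
tweezers 0.63 [321.6 177.3] [ 0.4751 -0.0904]
shears 0.83 [230.5 198.9] [ 0.757  -0.2617]
```

View pics/top0.png

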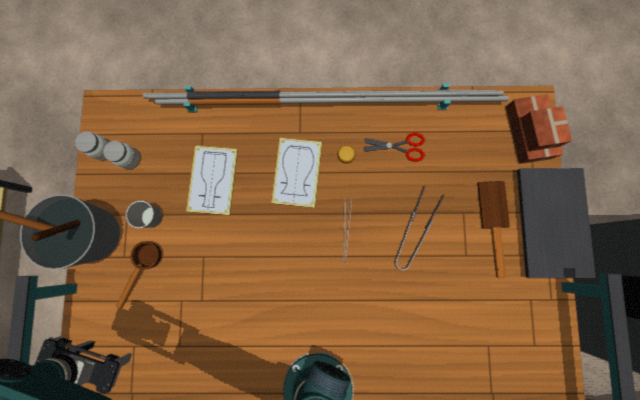

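View pics/scene0.png

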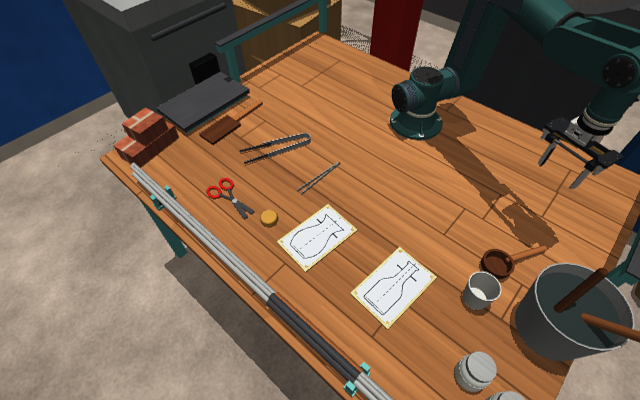

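Top view: jacks at right, with the bow near (403,268) and tips at (422,187) and (442,195). The bottle drawing is the left board (212,180) with its mouth toward the robot; the vase is the board at (297,172). The scene view agrees. Next I go above the jacks.

>>> apply_moves(
  commands=[
    [0,0,0,0.016,-0.042,0.002,100],
    [0,0,0,0.032,-0.084,0.004,100],
    [0,0,0,0.048,-0.126,0.006,100],
    [0,0,0,0.064,-0.168,0.008,100],
    [0,0,0,0.08,-0.21,0.01,100],
  ],
)

```text
time: 2.1
tool_pos: [0.2427, 0.3139, 0.2157]
ee_rot: [3.141, 0.001, 2.843]
wrist_force: [0.6, -0.6, 1.2]
width: 0.0939
finger_force: 0.0
```

>>> apply_moves(
  commands=[
    [0,0,0,0.016,-0.042,0.002,100],
    [0,0,0,0.032,-0.084,0.004,100],
    [0,0,0,0.048,-0.126,0.006,100],
    [0,0,0,0.064,-0.168,0.008,100],
    [0,0,0,0.08,-0.21,0.01,100],
  ],
)

```text
time: 2.6
tool_pos: [0.3227, 0.1038, 0.2259]
ee_rot: [3.141, 0.002, 2.842]
wrist_force: [1.2, 0.5, 0.2]
width: 0.0942
finger_force: 0.0
```

>>> apply_moves(
  commands=[
    [0,0,0,0.016,-0.042,0.002,100],
    [0,0,0,0.032,-0.084,0.004,100],
    [0,0,0,0.048,-0.126,0.006,100],
    [0,0,0,0.064,-0.168,0.008,100],
    [0,0,0,0.08,-0.21,0.01,100],
  ],
)

```text
time: 3.1
tool_pos: [0.4027, -0.1066, 0.2359]
ee_rot: [3.141, 0.001, 2.841]
wrist_force: [0.1, -0.0, 0.3]
width: 0.0941
finger_force: 0.0
```

>>> apply_moves(
  commands=[
    [0,0,-0.03,0.016,-0.042,0.002,100],
    [0,0,-0.06,0.032,-0.084,0.004,100],
    [0,0,-0.09,0.048,-0.126,0.006,100],
    [0,0,-0.12,0.064,-0.168,0.008,100],
    [0,0,-0.12,0.08,-0.21,0.01,100],
  ],
)

```text
time: 3.6
tool_pos: [0.4828, -0.3164, 0.2456]
ee_rot: [3.141, 0.0, 2.721]
wrist_force: [-0.0, 0.2, 0.1]
width: 0.0943
finger_force: 0.0
```

Run:
```python
from h import *
H={"jacks":0,"jacks_grip":.012,"jacks_bow":.012,"tip_left":.007,"tip_right":.007}
for c in ["wrist"]:
    s=snapshot(c); R,t,f,_,_=cam(s); print(c,np.round(-R.T@t,3),f)
    for q,z in H.items():
        for r in place_of(c,q)[:2]: print(q,round(r["score"],2),np.round(r["pixel"],1),np.round(onplane(s,r["pixel"],z)[:2],4))
    m=masks_of(c,"jacks"); im=np.array(s["pixels"]).copy()
    if m:
        print(m[0]["score"],m[0]["extent"]); np.save("m.npy",m[0]["mask"])
        cs,_=cv2.findContours(m[0]["mask"].astype(np.uint8),cv2.RETR_LIST,cv2.CHAIN_APPROX_NONE); cv2.drawContours(im,cs,-1,(255,0,0),1)
    cv2.imwrite("pics/w0.png",im[...,::-1])
```

```text
wrist [ 0.415 -0.287  0.424] 346.9653973828081
jacks_bow 0.8 [322.2  63. ] [ 0.3757 -0.2645]
tip_left 0.74 [339.5 264.6] [ 0.6114 -0.3444]
tip_right 0.55 [292.3 263.5] [ 0.5846 -0.4002]
0.51 [289.7, 43.2, 344.7, 275.2]
```

View pics/w0.png

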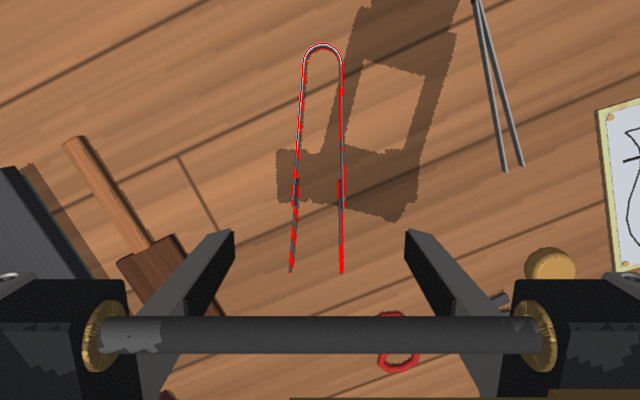

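The wrist view shows the jacks clearly, with the bow at (322,45) and tips at (291,271) and (342,271). The mask follows the outline well, so I fit the centre line from it.

Run:
```python
from h import *
s=snapshot("wrist"); m=np.load("m.npy"); v,u=np.nonzero(m)
for z in (.012,.02):
    P=np.array([onplane(s,(a,b),z)[:2] for a,b in zip(u,v)])
    o=np.array([.48,-.3155]); a=-.4517
    for it in range(5):
        X=np.array([np.cos(a),np.sin(a)]);Y=np.array([-X[1],X[0]])
        x=(P-o)@X; y=(P-o)@Y; xs=[];ys=[];w=[]
        for b in np.arange(-.1,.12,.01):
            k=(x>=b)&(x<b+.01); l=y[k&(y>0)]; r=y[k&(y<0)]
            if len(l) and len(r): xs.append(b+.005); ys.append((l.mean()+r.mean())/2); w.append(l.mean()-r.mean())
        p=np.polyfit(xs,ys,1); a+=np.arctan(p[0]); o=o+Y*p[1]
    x=(P-o)@X
    print(z,a,"o",o,"ends",x.min(),x.max(),"mid(from ends)",o+X*(x.min()+.137), o+X*(x.max()-.135),np.round(np.polyfit(xs,w,1),4))
```

```text
0.012 -0.4502420707063223 o [ 0.48132343 -0.31277214] ends -0.13866168578267626 0.1395569341167946 mid(from ends) [ 0.47982735 -0.31204901] [ 0.48542623 -0.31475525] [0.0848 0.0537]
0.02 -0.45018464701328625 o [ 0.48129972 -0.31282101] ends -0.13738662068879712 0.1354396396504907 mid(from ends) [ 0.48095162 -0.31265277] [ 0.48169556 -0.31301231] [0.0851 0.0528]
```

>>> apply_moves(
  commands=[
    [0,0,-0.03,-0.002,0.0035,-0.04,100],
    [0,0,-0.03,-0.002,0.0035,-0.08,100],
    [0,0,-0.03,-0.002,0.0035,-0.12,100],
    [0,0,-0.03,-0.002,0.0035,-0.16,100],
    [0,0,-0.03,-0.002,0.0035,-0.195,100],
  ],
)

```text
time: 4.5
tool_pos: [0.4801, -0.3094, 0.0495]
ee_rot: [3.141, 0.001, 2.693]
wrist_force: [0.2, -0.6, 0.4]
width: 0.0942
finger_force: 0.0
```

>>> apply_moves(
  commands=[
    [0,0,0,0,0,-0.015,100],
    [0,0,0,0,0,-0.03,100],
    [0,0,0,0,0,-0.039,100],
    [0,0,0,0,0,-0.044,100],
    [0,0,0,0,0,-0.044,100],
  ],
)

```text
time: 5.0
tool_pos: [0.4808, -0.3113, 0.007]
ee_rot: [-3.141, 0.001, 2.692]
wrist_force: [-0.7, 0.6, 0.1]
width: 0.0938
finger_force: 0.0
```

>>> apply_moves(
  commands=[
    [0,0,0,0,-0.001,-0.002,100],
    [0,0,0,0,-0.001,-0.004,100],
    [0,0,0,0,-0.001,-0.004,80],
    [0,0,0,0,-0.001,-0.004,65],
    [0,0,0,0,-0.001,-0.004,58],
  ],
)

```text
time: 5.5
tool_pos: [0.4805, -0.3121, 0.0027]
ee_rot: [3.142, 0.0, 2.692]
wrist_force: [-0.2, -0.6, -0.0]
width: 0.0735
finger_force: 0.0
```

>>> apply_moves(
  commands=[
    [0,0,0,0,0,0,54],
    [0,0,0,0,0,0,50],
    [0,0,0,0,0,0,46.8],
    [0,0,0,0,0,0,46.8],
    [0,0,0,0,0,0,46.8],
  ],
)

```text
time: 6.0
tool_pos: [0.4804, -0.3123, 0.0026]
ee_rot: [-3.141, 0.0, 2.692]
wrist_force: [0.0, -1.3, 0.2]
width: 0.0443
finger_force: 11.7
```

>>> apply_moves(
  commands=[
    [0,0,0,0,0,0.005,46.6],
    [0,0,0,0,0,0.015,46.6],
    [0,0,0,0,0,0.03,46.6],
    [0,0,0,0,0,0.05,46.6],
    [0,0,0,0,0,0.07,46.6],
  ],
)

```text
time: 6.5
tool_pos: [0.4806, -0.3119, 0.0743]
ee_rot: [3.141, 0.001, 2.692]
wrist_force: [1.1, -0.7, -2.0]
width: 0.044
finger_force: 11.1
```

Run:
```python
from h import *
s=snapshot("wrist"); save(s,"w1"); o=get_obs(); print(o["tool_pos"],o["width"],o["finger_force"],o["wrist_force"])
for q in ["tip_left","tip_right","jacks_bow"]:
    for r in place_of("wrist",q)[:2]: print(q,round(r["score"],2),np.round(r["pixel"],1),np.round(onplane(s,r["pixel"],.077)[:2],4))
```

```text
[ 0.4826608  -0.31353372  0.07878987] 0.04406496025906774 11.09646588563919 [ 0.55565112 -0.84470748 -0.10448252]
```

View pics/w1.png

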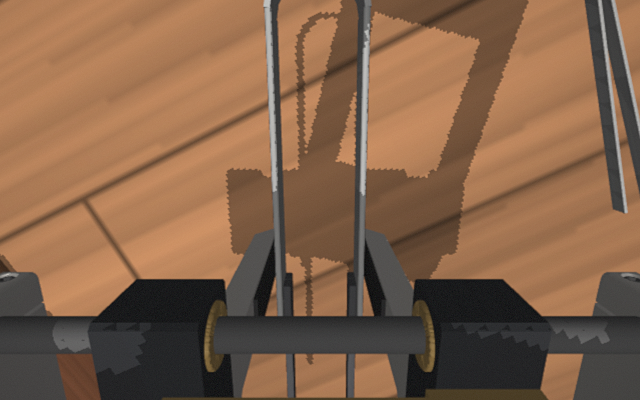

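Jacks are held level with the two arms parallel in the picture. Next, fit the board pose from its mask in the fixed cameras.

```bash
cat > board.py <<'E'
from h import *
def board(c):
    s=snapshot(c); out=[]
    for r in masks_of(c,"bottle_drawing")[:1]:
        cs,_=cv2.findContours(r["mask"].astype(np.uint8),cv2.RETR_EXTERNAL,cv2.CHAIN_APPROX_NONE)
        k=max(cs,key=cv2.contourArea)[:,0]
        P=np.array([onplane(s,p,.008)[:2] for p in k])
        (x,y),(w,h),a=cv2.minAreaRect((P*1000).astype(np.float32))
        a=np.radians(a)+(np.pi/2 if h>w else 0); a=(a+np.pi/2)%np.pi-np.pi/2
        o=np.array([x,y])/1000; R=np.array([[np.cos(a),-np.sin(a)],[np.sin(a),np.cos(a)]])
        print(c,round(r["score"],2),"size",round(w,1),round(h,1),"o",np.round(o,4),"yaw",round(a,4),"neckmid",np.round(o+R@[-.055,0],4))
    for q in ["mark_left","mark_right","bottle_drawing"]:
        for r in place_of(c,q)[:1]: print(q,round(r["score"],2),np.round(onplane(s,r["pixel"],.008 if q[0]=="m" else 0)[:2],4))
    return s
E
python3 - <<'E'
from board import *
for c in ["top","scene"]: board(c)
E
```

```text
top 0.59 size 143.8 222.2 o [0.6437 0.3395] yaw -0.0932 neckmid [0.589  0.3446]
mark_left 0.63 [0.6006 0.3613]
mark_right 0.9 [0.5873 0.3409]
bottle_drawing 0.67 [0.6421 0.3507]
mark_left 0.77 [0.5845 0.3556]
mark_right 0.83 [0.5907 0.3356]
bottle_drawing 0.64 [0.6412 0.3436]
```

>>> apply_moves(
  commands=[
    [0,0,0.01,0,0.01,0.015,46.8],
    [0,0,0.025,-0.001,0.03,0.035,46.8],
    [0,0,0.045,-0.003,0.06,0.055,46.8],
    [0,0,0.065,-0.005,0.095,0.075,46.8],
    [0,0,0.085,-0.007,0.13,0.085,46.8],
  ],
)

```text
time: 7.7
tool_pos: [0.4743, -0.1809, 0.1612]
ee_rot: [3.142, 0.005, 2.778]
wrist_force: [0.8, 0.4, -2.2]
width: 0.0441
finger_force: 11.0
```

>>> apply_moves(
  commands=[
    [0,0,0.02,-0.001,0.036,0.004,46.8],
    [0,0,0.04,-0.002,0.072,0.008,46.8],
    [0,0,0.06,-0.004,0.108,0.012,46.8],
    [0,0,0.08,-0.006,0.144,0.016,46.8],
    [0,0,0.1,-0.007,0.18,0.02,46.8],
  ],
)

```text
time: 8.2
tool_pos: [0.466, -0.0, 0.1793]
ee_rot: [3.141, 0.002, 2.878]
wrist_force: [0.8, 0.9, -2.5]
width: 0.044
finger_force: 11.0
```

>>> apply_moves(
  commands=[
    [0,0,0.02,-0.001,0.036,0.004,46.8],
    [0,0,0.04,-0.002,0.072,0.008,46.8],
    [0,0,0.06,-0.004,0.108,0.012,46.8],
    [0,0,0.08,-0.006,0.144,0.016,46.8],
    [0,0,0.1,-0.007,0.18,0.02,46.8],
  ],
)

```text
time: 8.7
tool_pos: [0.4587, 0.18, 0.1993]
ee_rot: [3.14, 0.002, 2.979]
wrist_force: [1.3, -0.8, -1.4]
width: 0.0442
finger_force: 11.0
```

>>> apply_moves(
  commands=[
    [0,0,0.02,-0.001,0.036,0.0,46.8],
    [0,0,0.04,-0.002,0.072,0.0,46.8],
    [0,0,0.06,-0.004,0.108,0.0,46.8],
    [0,0,0.07,-0.006,0.138,0.0,46.8],
    [0,0,0.072,-0.006,0.155,0.0,46.8],
  ],
)

```text
time: 9.2
tool_pos: [0.4524, 0.3355, 0.1987]
ee_rot: [3.14, 0.001, 3.052]
wrist_force: [0.5, -0.3, -2.0]
width: 0.0443
finger_force: 11.0
```

>>> apply_moves(
  commands=[
    [0,0,0,0,0.012,0,46.8],
    [0,0,0,0,0.02,0,46.8],
    [0,0,0,0,0.024,0,46.8],
    [0,0,0,0,0.024,0,46.8],
    [0,0,0,0,0.024,0,46.8],
  ],
)

```text
time: 9.7
tool_pos: [0.4537, 0.3562, 0.1976]
ee_rot: [-3.141, 0.0, 3.048]
wrist_force: [0.6, 0.4, -1.7]
width: 0.044
finger_force: 11.0
```

Run:
```python
from board import *
s=board("wrist"); save(s,"w2"); t=board("top"); o=get_obs()
for k in ["tool_pos","ee_rot","width","finger_force"]: print(o[k])
```

```text
wrist 0.82 size 77.9 90.8 o [0.5796 0.3442] yaw -0.1143 neckmid [0.5249 0.3504]
mark_left 0.66 [0.5944 0.3633]
mark_right 0.79 [0.589  0.3285]
bottle_drawing 0.79 [0.6463 0.3386]
mark_left 0.56 [0.5953 0.3565]
mark_right 0.98 [0.5788 0.3327]
bottle_drawing 0.85 [0.6497 0.3447]
[0.45345877 0.35690206 0.19753149]
[3.14149622e+00 2.18154042e-05 3.04869402e+00]
0.044182934666404744
10.985660254955292
```

View pics/w2.png

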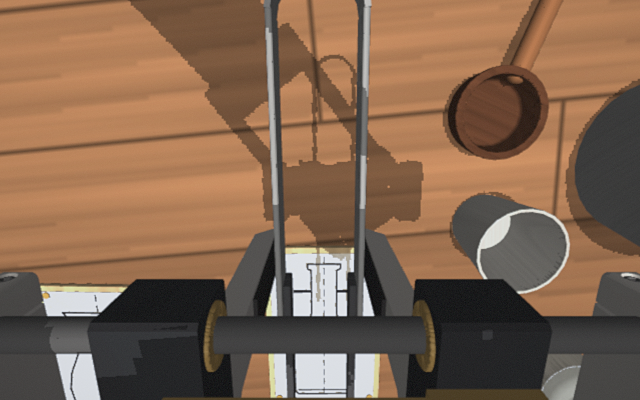

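The wrist view shows the bottle neck at columns ~310 to 338 and the marks at row ~290, between the jack arms. I enlarge that area.

Run:
```python
import cv2
i=cv2.imread("pics/w2.png")[240:400,260:390]; cv2.imwrite("pics/c2.png",cv2.resize(i,None,fx=3.7,fy=3.7,interpolation=cv2.INTER_CUBIC))
```

```text
(no output)
```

View pics/c2.png

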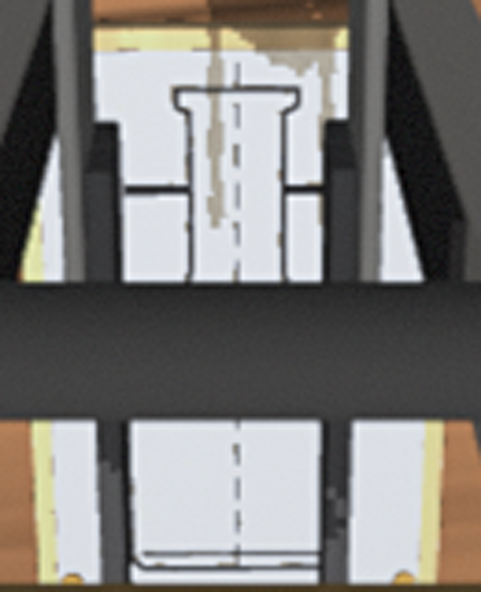

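Run:
```python
from h import *
s=snapshot("wrist"); g=lambda x,y:(260+(x-1.35)/3.7,240+(y-1.35)/3.7); z=.0081
for n,p in dict(mR=(190,189),mL=(285,189),a0=(237,70),a1=(237,560),base=(237,567),edge=(222,26)).items(): print(n,np.round(onplane(s,g(*p),z)[:2],4))
d=onplane(s,g(*(237,560)),z)-onplane(s,g(*(237,70)),z); print("yaw",np.arctan2(d[1],d[0]))
o=get_obs(); a=o["ee_rot"][2]-np.pi; T=o["tool_pos"]; print(T,a)
X=np.array([np.cos(a),np.sin(a)]); Y=np.array([-X[1],X[0]])
# blade inner lower edges in crop at rows 430 and 560; jacks underside z = T.z-.0027
for n,p in dict(l0=(133,430),l1=(131,540),r0=(320,430),r1=(322,540),).items():
  for zz in (T[2]-.0027+.007,T[2]-.0027):
    P=onplane(s,g(*p),zz)[:2]-T[:2]; print(n,round(zz,3),np.round([P@X,P@Y],4))
```

```text
mR [0.5905 0.3343]
mL [0.5934 0.3646]
a0 [0.5508 0.353 ]
a1 [0.7356 0.3364]
base [0.7386 0.3361]
edge [0.5356 0.3497]
yaw -0.08970689071384785
[0.45344143 0.35696793 0.19751637] -0.0927703010529739
l0 0.202 [ 0.0697 -0.0144]
l0 0.195 [ 0.0755 -0.0149]
l1 0.202 [ 0.0911 -0.0151]
l1 0.195 [ 0.0977 -0.0157]
r0 0.202 [0.0698 0.0156]
r0 0.195 [0.0756 0.0162]
r1 0.202 [0.0911 0.0163]
r1 0.195 [0.0977 0.017 ]
```

>>> apply_moves(
  commands=[
    [0,0,0.003,0.0035,0.0035,-0.02,46.8],
    [0,0,0.003,0.0035,0.0035,-0.05,46.8],
    [0,0,0.003,0.0035,0.0035,-0.085,46.8],
    [0,0,0.003,0.0035,0.0035,-0.115,46.8],
    [0,0,0.003,0.0035,0.0035,-0.13,46.8],
  ],
)

```text
time: 10.75
tool_pos: [0.4551, 0.3594, 0.064]
ee_rot: [-3.138, -0.004, 3.052]
wrist_force: [0.0, 0.8, -3.4]
width: 0.0441
finger_force: 11.0
```

>>> apply_moves(
  commands=[
    [0,0,0,0,0,-0.015,46.8],
    [0,0,0,0,0,-0.027,46.8],
    [0,0,0,0,0,-0.03,46.8],
    [0,0,0,0,0,-0.03,46.8],
    [0,0,0,0,0,-0.03,46.8],
  ],
)

```text
time: 11.25
tool_pos: [0.4578, 0.361, 0.0388]
ee_rot: [3.14, 0.002, 3.052]
wrist_force: [0.3, 0.1, -2.0]
width: 0.044
finger_force: 11.0
```

Run:
```python
from board import *
o=get_obs()
s=snapshot("wrist"); save(s,"w3")
for k in ["tool_pos","ee_rot","width","finger_force"]: print(o[k])
t=snapshot("scene"); save(t,"s3"); u=snapshot("top")
for c,q in (("scene",t),("top",u)):
  for n in ["tip_left","tip_right","mark_left","mark_right"]:
    for r in place_of(c,n)[:1]: print(c,n,round(r["score"],2),np.round(r["pixel"]),np.round(onplane(q,r["pixel"],.008 if n[0]=="m" else .042)[:2],4))
a=cv2.resize(cv2.imread("pics/w3.png")[230:400,230:420],None,fx=3,fy=3,interpolation=cv2.INTER_CUBIC)
cv2.imwrite("pics/c3.png",a)
b=cv2.resize(cv2.imread("pics/s3.png")[220:340,330:490],None,fx=5,fy=5,interpolation=cv2.INTER_CUBIC); cv2.imwrite("pics/c3s.png",b)
```

```text
[0.45777977 0.36102087 0.03883157]
[3.13999020e+00 1.96069841e-03 3.05181193e+00]
0.04397897060223328
10.985840857028961
scene tip_left 0.4 [411. 272.] [0.6001 0.3623]
scene tip_right 0.48 [407. 264.] [0.5869 0.3398]
scene mark_left 0.74 [408. 274.] [0.5919 0.356 ]
scene mark_right 0.77 [402. 271.] [0.5978 0.3355]
top tip_left 0.47 [200. 189.] [0.6086 0.3683]
top tip_right 0.49 [209. 196.] [0.5863 0.3376]
top mark_left 0.86 [204. 192.] [0.6016 0.3655]
top mark_right 0.7 [214. 197.] [0.5863 0.3308]
```

View pics/c3.png

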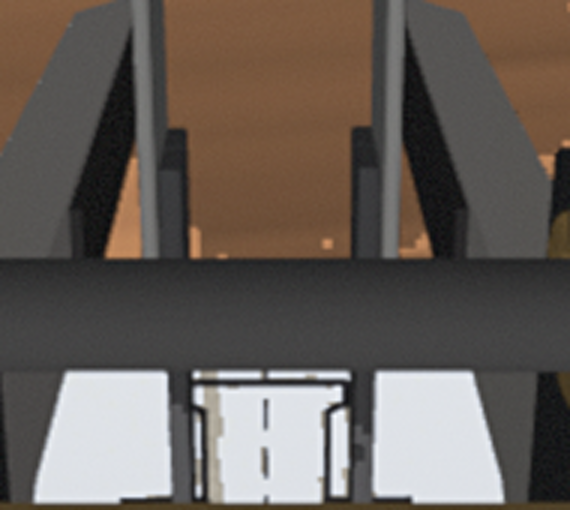

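View pics/c3s.png

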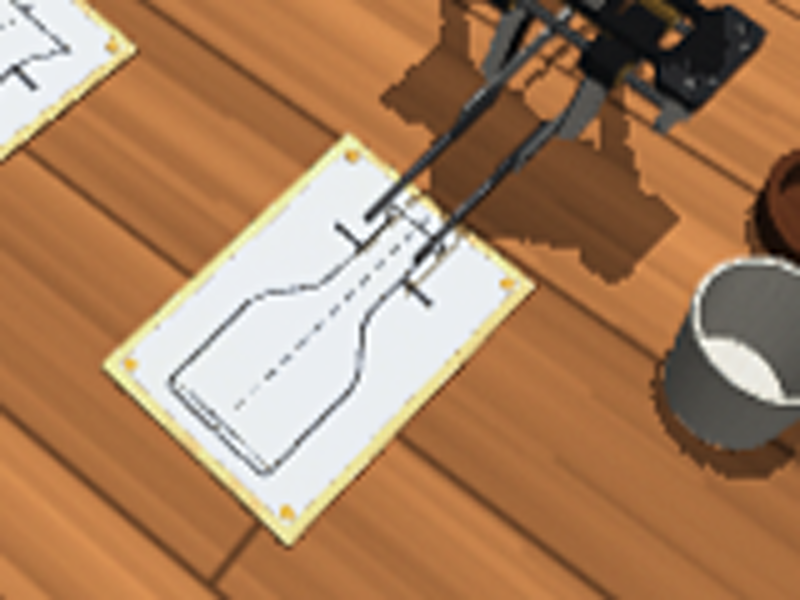

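Both crops show the tips straddling the neck, and laterally the centring is within about 1 mm. The scene crop has tips at (370,217) and (420,262), and mark inner ends at (360,247) and (407,283). I compute the remaining offset.

Run:
```python
from h import *
s=snapshot("scene"); g=lambda x,y:(330+(x-2)/5,220+(y-2)/5); a=-.0897
f=lambda p,z:onplane(s,g(*p),z)[:2]
M=(f((360,247),.008)+f((407,283),.008))/2
for zz in (.040,.045,.05):
    A=f((370,217),zz);B=f((420,262),zz); T=(A+B)/2; print(zz,"tips",A,B,"gap",np.hypot(*(A-B)),"mid",T,"marks",M,"diff",M-T)
o=get_obs(); e=o["ee_rot"][2]-np.pi; print("expected tips",o["tool_pos"][:2]+.135*np.array([np.cos(e),np.sin(e)]))
print("axis c3", [np.round(onplane(s,p,.008),4)[:2] for p in [g(407,210),g(237,408)]])
```

```text
0.04 tips [0.58818363 0.33004538] [0.59312933 0.36727284] gap 0.037554538990808385 mid [0.59065648 0.34865911] marks [0.59163131 0.34803451] diff [ 0.00097483 -0.0006246 ]
0.045 tips [0.59091847 0.33089874] [0.59583852 0.36793316] gap 0.03735980636931236 mid [0.5933785  0.34941595] marks [0.59163131 0.34803451] diff [-0.00174718 -0.00138145]
0.05 tips [0.59365331 0.33175211] [0.59854771 0.36859349] gap 0.03716507374781628 mid [0.59610051 0.3501728 ] marks [0.59163131 0.34803451] diff [-0.0044692  -0.00213829]
expected tips [0.59137754 0.34836271]
axis c3 [array([0.5521, 0.3385]), array([0.7192, 0.3361])]
```

>>> apply_moves(
  commands=[
    [0,0,0,0,-0.0005,-0.006,46.8],
    [0,0,0,0,-0.0005,-0.013,46.8],
    [0,0,0,0,-0.0005,-0.018,46.8],
    [0,0,0,0,-0.0005,-0.02,46.8],
    [0,0,0,0,-0.0005,-0.02,46.8],
  ],
)

```text
time: 12.35
tool_pos: [0.4565, 0.3597, 0.0166]
ee_rot: [-3.141, -0.001, 3.052]
wrist_force: [-0.2, 0.4, -2.0]
width: 0.0444
finger_force: 11.0
```

>>> apply_moves(
  commands=[
    [0,0,0,0,0,0,46.8],
    [0,0,0,0,0,0,46.8],
    [0,0,0,0,0,0,46.8],
    [0,0,0,0,0,0,46.8],
    [0,0,0,0,0,0,46.8],
  ],
)

```text
time: 12.85
tool_pos: [0.457, 0.36, 0.0177]
ee_rot: [3.141, 0.0, 3.052]
wrist_force: [0.2, -0.1, -2.1]
width: 0.0441
finger_force: 11.0
```

Run:
```python
from board import *
o=get_obs()
for k in ["tool_pos","ee_rot","width","finger_force","wrist_force","time"]: print(o[k])
t=snapshot("scene"); save(t,"s4")
b=cv2.resize(cv2.imread("pics/s4.png")[220:310,360:480],None,fx=6,fy=6,interpolation=cv2.INTER_CUBIC); cv2.imwrite("pics/c4.png",b)
```

```text
[0.45703534 0.36003559 0.01766796]
[3.14131200e+00 2.67017467e-04 3.05179177e+00]
0.04413066058091266
10.98568707704544
[ 0.2231189  -0.06395811 -2.12359684]
12.85
```

View pics/c4.png

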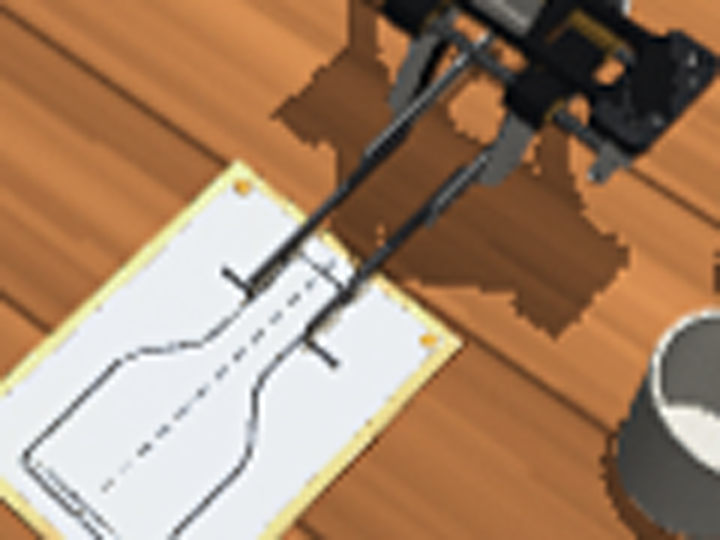

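Run:
```python
from h import *
s=snapshot("scene"); a=-.0898; X=np.array([np.cos(a),np.sin(a)]);Y=np.array([-X[1],X[0]])
m=np.array([.457,.360])+.135*X; M=np.array([.5917,.3485])
c=lambda p:np.round((np.array(p)-[360,220])*6+2.5)
for sg in (1,-1): print("tip",c(proj(s,[*(m+sg*.015*Y),.022])),"mark",c(proj(s,[*(M+sg*.015*Y),.008])))
print(m)
```

```text
tip [310. 325.] mark [305. 339.]
tip [261. 284.] mark [257. 298.]
[0.59145604 0.34789329]
```

The wrist force equals the jacks' weight, so nothing is touching. The gap is set and the tips project onto the marks, so I hand in.

```bash
python3 -c "
from bench import *
print(close_job())"
```

```text
the job is handed in; nothing more can be done
None
```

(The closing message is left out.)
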